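# Vortex the red-capped tube on a touch mixer

### The job

Take the red-capped tube out of the blue rack and mix its sample on the touch-operated vortex mixer: stand the tube upright with its tip in the rubber cup and press straight down with it until the cup has sunk about 5 mm, never so hard that the cup hits its bottom stop. The mixer runs only while the cup is kept down, so finish while still holding the tube steadily pressed there in the gripper, upright and touching the mixer with nothing but the tube. Leave the other tubes, the dish and the bottle where they stand.

Things in the scene. Friction and masses are not known exactly. Their poses are not given: they have to be found in the camera images.
- tube_red: The tube to mix: 15 ml conical screw-cap tube, opaque white, paper label, red cap, 120 mm tall, about 24 to 48 g, loose, standing tip down in the rack. Body 17 mm in diameter; cap 22 mm in diameter, from 106 to 120 mm above the tip; the lowest 22 mm taper to a flat tip 7 mm wide. Origin: centre of the tip; z runs up to the cap.
- tube_blue: Same kind of tube with a blue cap, in the rack; leave it there. Origin: centre of its tip, z up the tube.
- tube_yellow: Same kind of tube with a yellow cap, in the rack; leave it there. Origin: centre of its tip, z up the tube.
- rack: Blue plastic grid rack, fixed, 57.5 (x) by 187.5 (y) by 70 mm high; 2 rows of 7 square 20.5 mm cells at 26 mm pitch. Floor 6 mm thick: tubes stand with the tip 6 mm, the cap top 126 mm above the table. Origin: centre of the underside, z up. Tubes stand at y = -78, 0, 78 mm; the outer ones at x = -13, the middle one at x = +13 mm; which is where varies.
- mixer: Vortex mixer, fixed to the table: white and grey housing 130 mm (x) by 108 mm (y), 80 mm high, with a sloped control panel on its -x side (dial and switch are already set) and a black rubber cup on top, whose axis is vertical and lies 12 mm from the origin along the mixer's +x. Origin: centre of the underside.
- cup (a point): Centre of the inner floor of the mixer's black rubber cup, 108 mm above the table when the cup is up; it sinks with the cup. The cup is 38 mm in outer and 29 mm in inner diameter at the rim; the rim stands 12 mm above this point, and the inner floor is about 26 mm in diameter. z is up.
- mixer_head (a joint): How far the cup is pressed down, in m: 0 = fully up, 0.009 = at its bottom stop. Springs push it up: about 2 N starts it moving, about 5.5 N holds it at 0.005, about 8.5 N at the bottom stop.
- dish: Closed round culture dish, white rim, brown top, 91 mm diameter, 17 mm high, loose on the table; leave it. Origin: centre of the underside.
- bottle: Amber bottle with black cap, 48 mm diameter, 105 mm tall, loose on the table; leave it. Origin: centre of the underside.
Things that resemble listed ones, but are neither listed nor needed, are in the scene too. What is shaped like the tube_red but green is not meant.

How it is judged (in metres and radians):
On the way, in this order (a step that is already met when the one before it is completed fails the run):
1. the red-capped tube is lifted clear of the rack (z of tube_red in the frame of rack above 0.075 m and contact force between the fingers and tube_red above 0.5 N), for 0.1 s.
2. the tube stands in the cup and keeps it pressed 3 to 7 mm down (value of joint mixer_head between 0.003 and 0.007 m and horizontal distance between tube_red and cup below 0.012 m and contact force between tube_red and mixer above 1 N), for 0.5 s.
At the end, for the whole second after the job is handed in: Gripper holds the red tube pressed in the cup: upright within 0.2 rad, tip on the cup floor within 12 mm of centre, over 1 N, cup steadily 3-7 mm down; robot not touching the mixer; other tubes in the rack (moved under 20 mm), dish and bottle moved under 30 mm (all of step 2 and velocity of joint mixer_head between -0.01 and 0.01 m/s and z of tube_red in the frame of cup below 0.004 m and angle between tube_red's own z axis and vertical below 0.2 rad and contact force between the fingers and tube_red above 1 N and contact force between each of the arm, the fingers and mixer below 0.2 N and z of each of tube_blue, tube_yellow in the frame of rack below 0.015 m and distance of each of tube_blue, tube_yellow from where it was at the start of the episode below 0.02 m and distance of each of dish, bottle from where it was at the start of the episode below 0.03 m); the arm keeps its last pose, push and grip.
It fails at once if the cup is pressed down to its bottom stop (value of joint mixer_head above 0.0087 m).
It fails at once if another tube, the dish or the bottle is disturbed (distance of any of tube_blue, tube_yellow, dish, bottle from where it was at the start of the episode above 0.03 m).
It also fails if it takes over 42 s, if anything falls off the work surface, if the arm or the gripper's body presses on something with over 40 N, if the wrist force passes 120 N, or if a joint passes its speed limit or range.

### The arm

A 7-joint arm with a two-finger parallel gripper is mounted at the origin on the work surface. World frame = base frame: x ahead of the robot, y to its left, z up, the work surface at z = 0. Lengths are in mm, angles in rad, forces in N, time in s.
With the tool pointing down it reaches from about 400 to 875 mm from the base axis. Payload 4.4 kg.
Tool frame: the origin (TCP) lies on the centre line of the jaws, within the pads' length; the fingertips stand 25 mm ahead of it and the grasp point (between the pads) lies 6 mm ahead of it; x points along the fingers, y is the direction in which the jaws open and shut, and the axes are right-handed (so a half turn about x gives the same grasp; the last joint's range is limited). The gripper opens to 85 mm and grips with 20 to 120 N. Pads are 22 mm wide; open, the fingers measure 114 mm over their backs; the gripper's body (76 mm by 85 mm) begins 54 mm behind the grasp point. The pads swing forward as they close: fully open they stand 13 mm farther back than shut.
Start: joints at [1.265, 0.628, 0.038, 1.517, -0.027, 0.996, -0.02], TCP at [154.407, -631.408, 256.313] pointing down, gripper open.
Joint ranges: [-3.06, 3.06], [-0.37, 2.12], [-1.25, 1.32], [0.18, 2.47], [-1.1, 4.24], [0.23, 1.98], [-2.94, 2.94]. Speed limits (rad/s): [2.57, 2.57, 3.14, 3.14, 3.14, 3.14, 3.14].

### API

Orientations are given as [roll, pitch, yaw] about the fixed x, y, z axes, in that order (R = Rz(yaw) Ry(pitch) Rx(roll)).
In Python, from cell import * gives the robot as it stands. The module is installed in compiled form; this text tells all that it offers.
- The arm moves only by the tool jog_arm, never from a script. Its argument "series" is a list of rows, each a list of 3 entries, a list of its own where there are three numbers: the turn, a rotation vector about the tool's x, y, z in degrees, then the shift along the tool's x, y, z in mm, then the gripper's target within -1 to 1 (shut at 1, half-way at 0, fully open at -1). In form: [[[rx, ry, rz], [dx, dy, dz], hand], ...]. A call has 1 to 8 rows; each row shifts and turns the commanded pose from where the row before left it, along the tool's axes as they then stand; what a row does not reach is not made up. A row lasts 1/8 s, in which the tool goes at most 62.5 mm and 10.7 degrees, less where a joint would pass 70% of its speed; a pose out of reach is approached as far as the arm can. A call is refused whole if a number of a shift passes 62.5 or a number of a turn 10.7, either way. A call with a gripper value outside its range is refused whole. The fingers move at their own pace and stop on an object; the grip force is fixed at half the most. Time passes only in rows, so rows that do not move let the fingers close. It gives the time, the measured TCP pose, the force and the opening at its end, in the units of the state.
- read_state(): the state, without advancing time (a new reading comes with each control period).
- get_image(name): name is "side" or "top" or "wrist"; returns a dict with "img" (420x560x3 uint8, red, green, blue), "range_z" (420x560 float32, mm along the optical axis (not along the pixel's ray), 0 where there is no reading), "fovy" (degrees; the focal length in pixels is half the picture's height over the tangent of half this angle, whatever the lens; pixels are square), "cx", "cy" (the principal point, pixels), "cam_to_world" (4x4, takes a point from camera to world coordinates). Camera axes: x right, y up, looking along -z (the intrinsics and any distortion apply to the point x, -y, -z); pixel columns grow to the right and rows downward; lengths in mm; the calibration is good to about 2 mm. A picture is of the moment at which its call begins.
- finish_job(): hands the job in, once; it reports no verdict.
The state is a dict: "clock": time; "qpos": joint angles; "qd": joint speeds; "tau": joint torques, N m; "eef_pos": TCP position; "tool_rot": TCP orientation; "force": force on the tool from outside, world axes, zero at the start; "torque": the same for the moment, N m; "width": finger opening in mm.
Only numpy, scipy, OpenCV 4.12 (cv2) and the standard library are available. Lean on these libraries where they do the work, as an engineer would, in place of code of your own. Each camera call takes 0.05 s, during which the arm holds its last target. There are 200 camera calls.

## Working session

There is one attempt and no reset: what is moved stays moved. The work goes in short steps, Python scripts to look and compute and a tool call to move; the robot and the scene stay as the last step left them, time stands still between calls to the robot, and variables do not carry over. Pictures are saved under pics/ and viewed, about 8 in all and at most 12, crops included, and the job is handed in when it is done.

Besides the shell and the picture viewer there is one more tool, called after "Emit:" as name([rows], argument=value, ...), one row to a line, values as JSON. jog_arm: Moves the arm, as the interface text tells. Its arguments: {"type":"object","properties":{"series":{"type":"array"}},"required":["series"]}

```bash
mkdir -p pics; cat > h.py <<'E'
from cell import *
import numpy as np, cv2
def grab(n):
    d=get_image(n); np.savez('last_%s.npz'%n,**d); return d
def load(n): return dict(np.load('last_%s.npz'%n))
def f(d): return 210/np.tan(np.radians(float(d['fovy']))/2)
def pt(d,u,v,z=None):
    "world points at pixel from range"
    T=d['cam_to_world']; r=np.array([(u-d['cx'])/f(d),-(v-d['cy'])/f(d),-1.0])
    if z is None: return (T@np.r_[r*d['range_z'][int(v),int(u)],1])[:3]
    w=T[:3,:3]@r; return T[:3,3]+w*(z-T[2,3])/w[2]
def cloud(d):
    v,u=np.mgrid[:420,:560]; Z=d['range_z']
    P=np.stack([(u-d['cx'])/f(d)*Z,-(v-d['cy'])/f(d)*Z,-Z,np.ones_like(Z)],-1)
    return (P@d['cam_to_world'].T)[...,:3]
E
python3 - <<'E'
from h import *
s=read_state(); print(s)
a=grab('top'); b=grab('side')
for n,d in(('top',a),('side',b)):
    cv2.imwrite('pics/%s0.png'%n,d['img'][:,:,::-1]); print(n,d['fovy'],d['cx'],d['cy'],np.round(d['cam_to_world'],2).tolist(), [k for k in d])
E
```

```text
{'clock': 0.0, 'qpos': array([ 1.26518069,  0.62931155,  0.0384284 ,  1.51837637, -0.02699846,
        0.99630431, -0.0199785 ]), 'qd': array([-0.00077406,  0.0009448 , -0.00022727, -0.00041578, -0.0012105 ,
        0.00077679, -0.00069732]), 'tau': array([ 2.34586387e-04, -5.63396251e+01,  1.22617677e+00, -1.93442988e+01,
        1.09600229e-02,  1.05188781e-02,  9.83730729e-06]), 'eef_pos': array([ 154.28790829, -630.82445562,  255.40853274]), 'tool_rot': array([-1.56198782,  1.56891429,  1.81945359]), 'force': array([-0.06876845, -0.75788522,  1.46998324]), 'torque': array([-0.01122468,  0.01123463, -0.01905295]), 'width': 85.42839339783295}
top 43.39988862527086 262.3327200402805 217.9496966969835 [[0.03, 0.98, -0.2, 387.58], [-1.0, 0.03, -0.01, -12.72], [-0.0, 0.2, 0.98, 1171.82], [0.0, 0.0, 0.0, 1.0]] ['img', 'range_z', 'fovy', 'cx', 'cy', 'cam_to_world']
side 44.371275858660205 283.5955481673225 209.09350556391894 [[-0.78, 0.47, -0.41, 204.13], [-0.63, -0.6, 0.49, 461.2], [-0.02, 0.64, 0.76, 837.44], [0.0, 0.0, 0.0, 1.0]] ['img', 'range_z', 'fovy', 'cx', 'cy', 'cam_to_world']
```

View pics/top0.png

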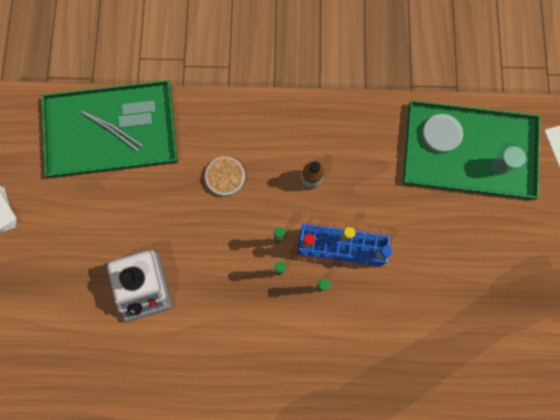

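View pics/side0.png

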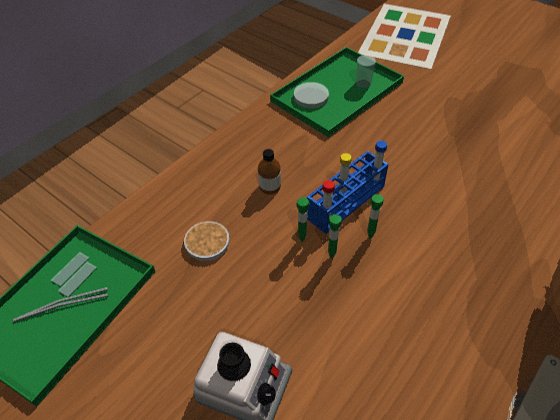

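Top view: the red-capped tube stands at the left end of the blue rack at (309,240), yellow at (349,232) and blue at (387,251). Things that could be taken for it are three free-standing green-capped tubes at (279,233), (280,268) and (324,285), and the red mixer switch at (152,303). The mixer cup is at (132,279), the dish at (225,176) and the bottle at (313,172). I choose (309,240).

```bash
python3 - <<'E'
from h import *
for n in('top','side'):
    d=load(n); C=cloud(d); h=cv2.cvtColor(d['img'],cv2.COLOR_RGB2HSV); H,S,V=h[...,0],h[...,1],h[...,2]
    M={'red':((H<6)|(H>174))&(S>190)&(V>110),'yel':(H>22)&(H<32)&(S>180)&(V>120),'grn':(H>50)&(H<80)&(S>150),'blue':(H>105)&(H<125)&(S>150),'blk':(V<40)}
    for k,m in M.items():
        c,l,st,ce=cv2.connectedComponentsWithStats(m.astype('uint8'))
        for i in range(1,c):
            if 25<st[i,4]<3000:
                mm=l==i; P=C[mm]; zt=np.percentile(P[:,2],95); 
                Q=P[P[:,2]>zt-4]
                print(n,k,ce[i].round(),st[i,4],'ztop',round(zt),'xy mean top',Q.mean(0).round(),'ext',np.ptp(Q,0).round())
d=load('top');h=cv2.cvtColor(d['img'],cv2.COLOR_RGB2HSV);C=cloud(d)
m=(h[...,0]>105)&(h[...,0]<125)&(h[...,1]>150)&(C[...,2]>62)&(C[...,2]<76)
P=C[m][:,:2].astype('float32'); print('rack rect',len(P),cv2.minAreaRect(P))
# mixer housing & dish & bottle, z>..
for nm,(u0,u1,v0,v1),zl in(('mixer',(90,185,235,330),(72,86)),('cuprim',(90,185,235,330),(112,128)),('dish',(195,255,145,205),(10,25)),('bottle',(290,340,150,195),(95,112))):
    R=C[v0:v1,u0:u1].reshape(-1,3); R=R[(R[:,2]>zl[0])&(R[:,2]<zl[1])].astype('float32'); print(nm,len(R),cv2.minAreaRect(R[:,:2]),np.median(R[:,2]))
s=cv2.resize(d['img'][200:300,240:410],None,fx=4,fy=4,interpolation=cv2.INTER_CUBIC)
e=load('side')['img'][130:270,270:410]; e=cv2.resize(e,(400,400),interpolation=cv2.INTER_CUBIC)
cv2.imwrite('pics/crop1.png',np.hstack([cv2.resize(s,(400,235)),np.zeros((235,0,3),'uint8')])[:,:,::-1] if 0 else e[:,:,::-1])
E
```

```text
top red [309. 239.] 77 ztop 129 xy mean top [558. -97. 148.] ext [ 184.   94. 1046.]
top yel [349. 232.] 83 ztop 129 xy mean top [ 574. -176.  148.] ext [ 200.  175. 1047.]
top grn [279. 232.] 65 ztop 123 xy mean top [571. -38. 147.] ext [ 196.   34. 1053.]
top grn [280. 267.] 64 ztop 123 xy mean top [504. -42. 121.] ext [17. 16.  5.]
top grn [324. 284.] 68 ztop 123 xy mean top [ 471. -127.  144.] ext [  93.  125. 1053.]
top blue [345. 246.] 2227 ztop 75 xy mean top [ 554. -193.   97.] ext [ 213.  257. 1101.]
top blk [314. 167.] 58 ztop 108 xy mean top [ 719. -109.  106.] ext [16. 15.  7.]
top blk [131. 278.] 356 ztop 121 xy mean top [473. 249. 149.] ext [ 107.  289. 1054.]
top blk [134. 308.] 88 ztop 68 xy mean top [420. 257.  66.] ext [13. 19.  5.]
side red [328. 184.] 78 ztop 128 xy mean top [557. -90. 137.] ext [368. 569. 713.]
side red [275. 371.] 48 ztop 61 xy mean top [433. 224.  59.] ext [4. 9. 6.]
side yel [346. 157.] 70 ztop 128 xy mean top [ 578. -179.  126.] ext [22. 20.  4.]
side grn [393.  15.] 118 ztop 6 xy mean top [ 876. -881.   14.] ext [ 706. 1386.  836.]
side grn 
[... 1410 characters left out ...]
821.]
side blk [233. 362.] 943 ztop 121 xy mean top [469. 269. 140.] ext [291. 216. 721.]
side blk [271. 372.] 37 ztop 64 xy mean top [436. 227.  62.] ext [ 8. 15.  5.]
side blk [265. 394.] 304 ztop 68 xy mean top [418. 263.  75.] ext [226. 211. 773.]
side blk [519. 400.] 61 ztop 3 xy mean top [109.  -1.   1.] ext [10. 26.  5.]
rack rect 914 ((564.5396118164062, -177.15066528320312), (185.2650146484375, 55.04490280151367), 83.03998565673828)Traceback (most recent call last):
  File "<stdin>", line 17, in <module>
cv2.error: OpenCV(4.12.0) /io/opencv/modules/imgproc/src/convhull.cpp:143: error: (-215:Assertion failed) total >= 0 && (depth == CV_32F || depth == CV_32S) in function 'convexHull'
```

```bash
python3 - <<'E'
from h import *
d=load('top');C=cloud(d); d2=load('side');C2=cloud(d2)
def rect(R): 
    R=np.ascontiguousarray(R[:,:2],dtype='float32'); return [np.round(x,1) for x in cv2.minAreaRect(R)], np.round(cv2.minEnclosingCircle(R),1) if 0 else R.mean(0).round(1)
A=np.vstack([C.reshape(-1,3)[d['range_z'].ravel()>0],C2.reshape(-1,3)[d2['range_z'].ravel()>0]])
def box(nm,x,y,z):
    for t,X in(('top',C[d['range_z']>0]),('side',C2[d2['range_z']>0])):
        R=X[(abs(X[:,0]-x[0])<x[1])&(abs(X[:,1]-y[0])<y[1])&(X[:,2]>z[0])&(X[:,2]<z[1])]
        if len(R)>5: print(nm,t,len(R),*rect(R),np.median(R[:,2]).round(1))
box('red',(560,22),(-97,25),(115,135)); box('yel',(578,22),(-178,25),(115,135)); box('blu',(537,25),(-250,25),(115,135))
box('g1',(573,22),(-36,22),(110,130)); box('g2',(505,22),(-40,22),(110,130))
box('cup',(470,45),(265,45),(113,130)); box('housing',(470,100),(265,90),(74,84)); box('dish',(719,70),(70,70),(10,25)); box('bottle',(719,50),(-109,50),(95,115)); box('dial',(420,20),(260,30),(55,75))
e=d2['img'][130:270,270:410]; e=cv2.resize(e,(400,400),interpolation=cv2.INTER_CUBIC)
g=cv2.resize(d['img'][235:330,90:185],(400,400),interpolation=cv2.INTER_CUBIC)
cv2.imwrite('pics/crop1.png',np.hstack([e,g])[:,:,::-1])
E
```

```text
red top 104 [array([562.9, -99.1]), array([22.3, 20.6]), np.float64(5.8)] [561.8 -99.1] 125.9
red side 126 [array([562.1, -97. ]), array([22.8, 21.1]), np.float64(9.0)] [560.3 -95.5] 125.2
yel top 102 [array([ 578.1, -179.5]), array([20.3, 20.9]), np.float64(85.4)] [ 577.9 -179.4] 126.0
yel side 117 [array([ 577.9, -178.1]), array([22.6, 22.6]), np.float64(46.3)] [ 576.7 -175.8] 125.0
blu top 112 [array([ 543.3, -254. ]), array([20.8, 22.7]), np.float64(45.1)] [ 542.9 -253.4] 125.3
blu side 111 [array([ 542.4, -251.2]), array([22.8, 20.1]), np.float64(55.4)] [ 541.4 -249.6] 125.3
g1 top 102 [array([576.9, -38.8]), array([22.1, 20.5]), np.float64(2.2)] [577.  -39.2] 119.4
g1 side 126 [array([576.6, -37.8]), array([20.4, 23.4]), np.float64(38.3)] [575.4 -35.8] 119.2
g2 top 101 [array([506.6, -42.3]), array([21., 21.]), np.float64(37.0)] [506.2 -42.3] 119.5
g2 side 136 [array([505.9, -40.5]), array([22. , 22.2]), np.float64(60.5)] [504.6 -38.8] 119.5
cup top 145 [array([478.6, 260.5]), array([36.1, 36.2]), np.float64(1.4)] [478.7 261. ] 119.1
cup side 264 [array([478.3, 263. ]), array([35.8, 36.3]), np.float64(41.6)] [478.  262.9] 119.2
housing top 1402 [array([481. , 261.3]), array([92.4, 93.9]), np.float64(17.5)] [481.4 259.8] 79.3
housing side 2412 [array([480.6, 263.7]), array([91.3, 93.8]), np.float64(18.5)] [477.3 268.7] 79.4
dish top 1212 [array([722.4,  85.5]), array([90.5, 89.3]), np.float64(3.1)] [721.5  84.9] 16.5
dish side 1356 [array([721.1,  86.6]), array([89.3, 91.6]), np.float64(46.0)] [719.4  88.4] 16.8
bottle top 98 [array([ 722.2, -111.4]), array([22.4, 20.9]), np.float64(25.3)] [ 721.2 -111.3] 104.8
bottle side 103 [array([ 721.6, -109.4]), array([21.2, 24.7]), np.float64(19.7)] [ 720.3 -108.3] 104.4
dial top 299 [array([422.5, 258.8]), array([31.3, 60.2]), np.float64(10.6)] [424.8 259.9] 64.7
dial side 619 [array([421.8, 259.5]), array([34.2, 60.4]), np.float64(6.9)] [424.2 262.2] 64.8
```

View pics/crop1.png

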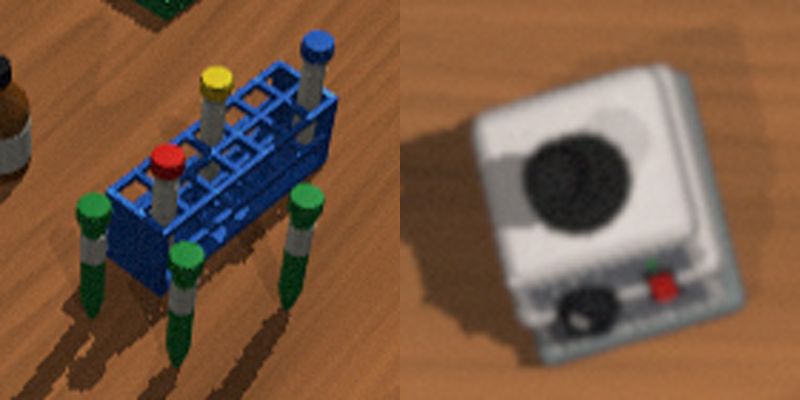

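The crop confirms it: the red cap sits in the rack's near-left end cell, with the green look-alikes standing outside the rack. The red tube is at about (562,-98) and the cup axis at about (478.5,261.5). Now I'll work out the tool axes.

```bash
cat >> h.py <<'E'
from scipy.spatial.transform import Rotation as Ro
def rot(s): return Ro.from_euler('xyz',s['tool_rot'])
def plan(target,yaw=None):
    s=read_state(); R=rot(s); M=R.as_matrix(); p=s['eef_pos']
    print('clk',round(s['clock'],2),'pos',p.round(1),'F',s['force'].round(2),'w',round(s['width'],1)); print(M.round(3).tolist())
    print('tool delta',(M.T@(np.array(target)-p)).round(1))
    if yaw is not None: # wanted jaw(y) axis azimuth deg
        for a in(yaw,yaw+180):
            y=np.r_[np.cos(np.radians(a)),np.sin(np.radians(a)),0]; x=np.r_[0,0,-1.]
            W=np.c_[x,y,np.cross(x,y)]; print('turn deg',a,Ro.from_matrix(M.T@W).as_rotvec(degrees=True).round(2))
E
python3 -c "
from h import *
plan([562,-98,220],-7)"
```

```text
clk 0.1 pos [ 154.2 -630.9  255.5] F [0.46 0.7  0.31] w 85.5
[[-0.0, 0.237, -0.971], [0.002, -0.971, -0.237], [-1.0, -0.002, 0.0]]
tool delta [  36.2 -420.8 -522.6]
turn deg -7 [-6.926e+01 -6.000e-02  9.000e-02]
turn deg 173 [1.1074e+02 1.0000e-01 6.0000e-02]
```

Emit:
jog_arm([
  [[0,0,0],[0,-38,-47],-1],
  [[0,0,0],[0,-38,-47],-1],
  [[0,0,0],[0,-38,-47],-1],
  [[0,0,0],[0,-38,-47],-1],
  [[0,0,0],[0,-38,-47],-1],
  [[0,0,0],[0,-38,-47],-1],
  [[0,0,0],[0,-38,-47],-1],
  [[0,0,0],[0,-38,-47],-1],
])

```text
clock: 1.1
eef_pos: [448.3, -245.1, 256.2]
tool_rot: [0.487, 1.571, -2.415]
force: [0.5, -0.7, 0.8]
width: 85.6
```

Emit:
jog_arm([
  [[-10,0,0],[0,0,0],-0.3],
  [[-10,0,0],[0,0,0],-0.3],
  [[-10,0,0],[0,0,0],-0.3],
  [[-10,0,0],[0,0,0],-0.3],
  [[-10,0,0],[0,0,0],-0.3],
  [[-10,0,0],[0,0,0],-0.3],
  [[-9.3,0,0],[0,0,0],-0.3],
])

```text
clock: 1.98
eef_pos: [447.2, -246.7, 256.0]
tool_rot: [-1.967, 1.57, 2.629]
force: [0.3, -0.5, -1.0]
width: 55.2
```

```bash
python3 -c "
from h import *
plan([562,-98,220],-7)"
```

```text
clk 1.98 pos [ 447.2 -246.7  256. ] F [ 0.34 -0.47 -1.  ] w 55.2
[[-0.001, 0.993, -0.116], [0.0, -0.116, -0.993], [-1.0, -0.001, -0.0]]
tool delta [  36.    96.9 -161. ]
turn deg -7 [ 0.35 -0.02  0.04]
turn deg 173 [-1.7965e+02 -6.0000e-02 -3.0000e-02]
```

Emit:
jog_arm([
  [[0.3,0,0],[0,32,-53],-0.3],
  [[0,0,0],[0,32,-54],-0.3],
  [[0,0,0],[0,32,-54],-0.3],
  [[0,0,0],[0,0,0],-0.3],
  [[0,0,0],[0,0,0],-0.3],
])

```text
clock: 2.6
eef_pos: [561.8, -99.7, 255.7]
tool_rot: [-1.119, 1.569, -2.816]
force: [-0.6, -1.0, -1.1]
width: 55.7
```

```bash
python3 - <<'E'
from h import *
plan([562,-98,99],-7)
d=grab('wrist'); print(d['cam_to_world'].round(2).tolist())
C=cloud(d); ok=d['range_z']>0; h=cv2.cvtColor(d['img'],cv2.COLOR_RGB2HSV)
m=ok&((h[...,0]<6)|(h[...,0]>174))&(h[...,1]>180)&(h[...,2]>90)
P=C[m]; print(m.sum(), np.median(P[:,2])); P=P[P[:,2]>121]; print(cv2.minEnclosingCircle(np.ascontiguousarray(P[:,:2],dtype='float32')),P.mean(0),len(P))
cv2.imwrite('pics/w1.png',d['img'][:,:,::-1])
E
```

```text
clk 2.6 pos [561.8 -99.7 255.7] F [-0.6  -1.05 -1.1 ] w 55.7
[[-0.002, 0.992, -0.126], [-0.001, -0.126, -0.992], [-1.0, -0.002, 0.001]]
tool delta [156.7   0.2  -1.9]
turn deg -7 [-0.23  0.04  0.09]
turn deg 173 [ 1.7977e+02  1.5000e-01 -7.0000e-02]
[[0.99, 0.12, 0.04, 571.23], [-0.13, 0.95, 0.28, -29.0], [-0.0, -0.28, 0.96, 373.22], [0.0, 0.0, 0.0, 1.0]]
551 125.81223855818092
((562.1057739257812, -98.0554428100586), 11.653800964355469) [561.80788913 -97.42097837 125.78208645] 525
```

View pics/w1.png

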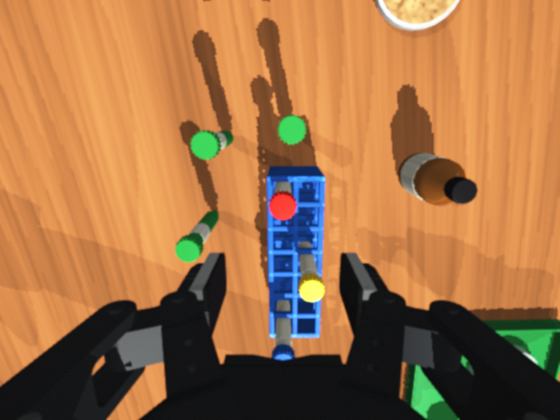

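The wrist view shows the red cap at (283,205), centred between the open fingers, with the green caps at (291,129), (204,145) and (188,248) clear of them. It measures (562.1,-98.0), which agrees with the first fix. Descending.

Emit:
jog_arm([
  [[0,0,0],[40,0,-1.5],-0.3],
  [[0,0,0],[50,0,0],-0.3],
  [[0,0,0],[40,0,0],-0.3],
  [[0,0,0],[15,0,0],-0.3],
  [[0,0,0],[10,0,0],-0.3],
  [[0,0,0],[0,0,0],-0.3],
  [[0,0,0],[0,0,0],-0.3],
])

```text
clock: 3.52
eef_pos: [563.5, -98.2, 102.6]
tool_rot: [1.546, 1.568, -0.151]
force: [0.9, 0.8, -0.3]
width: 55.5
```

```bash
python3 -c "
from h import *
plan([562.1,-98,99],-7)"
```

```text
clk 3.52 pos [563.5 -98.2 102.6] F [ 0.87  0.79 -0.33] w 55.5
[[0.002, 0.992, -0.127], [-0.0, -0.127, -0.992], [-1.0, 0.002, 0.0]]
tool delta [ 3.6 -1.5  0. ]
turn deg -7 [-0.27  0.   -0.14]
turn deg 173 [ 1.7973e+02 -2.1000e-01 -1.0000e-02]
```

Emit:
jog_arm([
  [[0,0,0],[3.5,-1.5,0],-0.3],
  [[0,0,0],[0,0,0],0.1],
  [[0,0,0],[0,0,0],1],
  [[0,0,0],[0,0,0],1],
  [[0,0,0],[0,0,0],1],
  [[0,0,0],[0,0,0],1],
  [[0,0,0],[0,0,0],1],
])

```text
clock: 4.4
eef_pos: [561.4, -97.8, 98.0]
tool_rot: [1.665, 1.57, -0.032]
force: [0.7, 0.1, 2.7]
width: 16.6
```

Emit:
jog_arm([
  [[0,0,0],[0,0,0],1],
  [[0,0,0],[-10,0,0],1],
  [[0,0,0],[-20,0,0],1],
  [[0,0,0],[0,0,0],1],
])

```text
clock: 4.9
eef_pos: [561.9, -97.9, 129.1]
tool_rot: [1.577, 1.568, -0.121]
force: [0.2, 0.7, -1.1]
width: 16.7
```

Emit:
jog_arm([
  [[0,0,0],[-30,0,0],1],
  [[0,0,0],[-50,0,0],1],
  [[0,0,0],[-50,0,0],1],
  [[0,0,0],[0,0,0],1],
  [[0,0,0],[0,0,0],1],
])

```text
clock: 5.52
eef_pos: [560.2, -97.9, 256.8]
tool_rot: [-1.439, 1.569, -3.136]
force: [0.4, -0.7, -0.9]
width: 16.3
```

```bash
python3 - <<'E'
from h import *
plan([478.5,261.5,255],-7)
E
```

```text
clk 5.53 pos [560.2 -97.9 256.8] F [ 0.44 -0.68 -0.88] w 16.3
[[-0.002, 0.992, -0.127], [-0.0, -0.127, -0.992], [-1.0, -0.002, 0.0]]
tool delta [   1.9 -126.5 -346.2]
turn deg -7 [-0.27  0.01  0.11]
turn deg 173 [ 1.7973e+02  1.8000e-01 -2.0000e-02]
```

Emit:
jog_arm([
  [[0,0,0],[0,-8,-23],1],
  [[0,0,0],[0,-17,-46],1],
  [[0,0,0],[0,-19,-52],1],
  [[0,0,0],[0,-19,-52],1],
  [[0,0,0],[0,-19,-52],1],
  [[0,0,0],[0,-19,-52],1],
  [[0,0,0],[0,-17,-46],1],
  [[0,0,0],[0,-8,-23],1],
])

```text
clock: 6.52
eef_pos: [477.4, 264.1, 255.7]
tool_rot: [-1.31, 1.567, -3.003]
force: [0.1, 0.2, -0.5]
width: 16.7
```

Emit:
jog_arm([
  [[0,0,0],[0,0,0],1],
  [[0,0,0],[0,0,0],1],
])

```text
clock: 6.78
eef_pos: [479.7, 259.5, 256.4]
tool_rot: [-0.576, 1.567, -2.275]
force: [-0.2, -0.3, -0.4]
width: 16.5
```

```bash
python3 - <<'E'
from h import *
plan([478.5,261.5,255],-7)
for n in('side','top'):
    d=grab(n); C=cloud(d); ok=d['range_z']>0; h=cv2.cvtColor(d['img'],cv2.COLOR_RGB2HSV)
    near=ok&(np.hypot(C[...,0]-478,C[...,1]-261)<40)
    m=near&(C[...,2]>160)&(C[...,2]<225)&(h[...,1]<90)&(h[...,2]>110)
    print(n,m.sum())
    if m.sum()>10:
        P=C[m]; print('white',P.min(0).round(1),P.max(0).round(1))
        for z in range(162,235,6):
            q=P[abs(P[:,2]-z)<3]; 
            if len(q)>2: print(z,len(q),q.mean(0).round(1))
    c=near&(C[...,2]>113)&(C[...,2]<130); P=C[c]
    if len(P)>20: print('cup',len(P),[np.round(x,1) for x in cv2.minEnclosingCircle(np.ascontiguousarray(P[:,:2],dtype='float32'))])
d=load('side'); w=grab('wrist')
cv2.imwrite('pics/p2.png',np.hstack([cv2.resize(d['img'][240:420,140:340],(420,378),interpolation=cv2.INTER_CUBIC),cv2.resize(w['img'],(378*560//420,378))[:,:380]])[:,:,::-1])
E
```

```text
clk 6.78 pos [479.7 259.5 256.4] F [-0.18 -0.3  -0.37] w 16.5
[[-0.002, 0.992, -0.128], [-0.003, -0.128, -0.992], [-1.0, -0.002, 0.003]]
tool delta [ 1.4 -1.4 -1.8]
turn deg -7 [-0.33  0.16  0.11]
turn deg 173 [ 1.7967e+02  1.7000e-01 -2.6000e-01]
side 16
white [473.3 252.5 166.8] [483.1 267.1 224.6]
168 4 [477.2 260.6 167.8]
180 3 [477.3 262.7 179.5]
186 3 [478.5 262.6 184.8]
192 4 [478.  259.9 192.2]
cup 265 [array([478.2, 262.6]), np.float64(19.2)]
top 39
white [474.8 248.6 187.2] [487.4 252.1 223.5]
192 6 [482.2 249.9 192. ]
198 7 [478.6 250.2 197.6]
204 7 [480.1 250.3 204. ]
210 6 [481.3 250.4 209.8]
216 4 [480.8 250.  214.5]
222 8 [480.1 250.  221.2]
cup 121 [array([478.4, 261.1]), np.float64(18.9)]
```

View pics/p2.png

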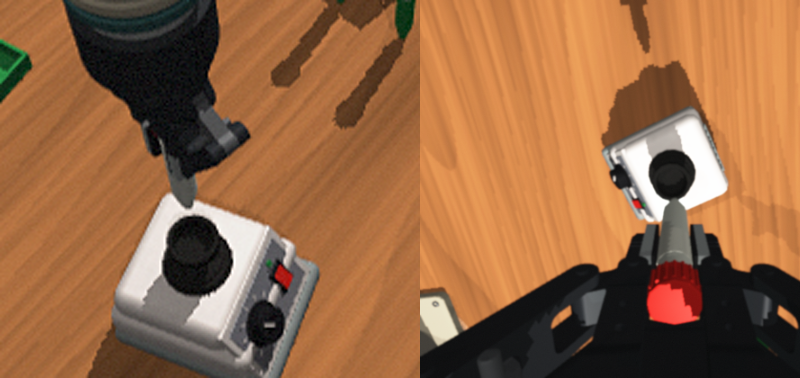

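The view shows the tube hanging upright in the fingers, with its tip just short of the cup in the side crop (tip at (188,205), cup at (197,255)). I'm making a small xy correction, then lowering to just above the cup floor.

Emit:
jog_arm([
  [[0,0,0],[10,-1.7,-2],1],
  [[0,0,0],[20,0,0],1],
  [[0,0,0],[10,0,0],1],
  [[0,0,0],[7,0,0],1],
  [[0,0,0],[0,0,0],1],
  [[0,0,0],[0,0,0],1],
])

```text
clock: 7.68
eef_pos: [478.8, 263.8, 211.2]
tool_rot: [2.265, 1.57, 0.568]
force: [0.4, 0.5, -0.5]
width: 16.9
```

```bash
cat > avg.py <<'E'
from h import *
L=[]; Z=[];X=[]
for i in range(8):
    d=get_image('side'); s=read_state(); L.append(np.r_[s['eef_pos'],s['force'],s['width']])
    C=cloud(d); c=(d['range_z']>0)&(np.hypot(C[...,0]-478.3,C[...,1]-262)<22)&(C[...,2]>104)&(C[...,2]<130)&(d['img'].max(2)<70)
    t=(d['range_z']>0)&(np.hypot(C[...,0]-478.3,C[...,1]-262)<22)&(C[...,2]>125)&(C[...,2]<150)&(d['img'].min(2)>70)
    P=C[c]; Z.append([np.median(P[P[:,2]>np.percentile(P[:,2],60),2]),len(P)]); X.append(np.r_[C[t].mean(0),t.sum()] if t.sum() else [0]*4)
np.savez('last_side.npz',**d)
L=np.array(L); print('clk',s['clock'],'mean',L.mean(0).round(2),'std',L.std(0).round(2)); print('rim',np.mean(Z,0).round(2),'tube surf',np.mean(X,0).round(1)); print(rot(s).as_matrix()[:,0].round(4))
E
python3 avg.py
```

```text
clk 8.075 mean [ 4.7864e+02  2.6369e+02  2.1117e+02 -2.0000e-01  2.0000e-02 -5.8000e-01
  1.6700e+01] std [0.1  0.08 0.13 0.46 0.47 0.33 0.27]
rim [119.74 398.88] tube surf [473.7 266.3 143.5  35.9]
[ 2.e-04  1.e-04 -1.e+00]
```

Emit:
jog_arm([
  [[0,0,0],[3,0,1.7],1],
  [[0,0,0],[3,0,0],1],
  [[0,0,0],[2,0,0],1],
  [[0,0,0],[2,0,0],1],
  [[0,0,0],[0,0,0],1],
  [[0,0,0],[0,0,0],1],
])

```text
clock: 8.82
eef_pos: [478.3, 261.9, 200.9]
tool_rot: [2.146, 1.571, 0.448]
force: [-0.1, 0.6, -1.2]
width: 16.6
```

```bash
python3 avg.py
```

```text
clk 9.225 mean [ 4.7829e+02  2.6192e+02  2.0090e+02 -9.0000e-02 -8.0000e-02 -7.1000e-01
  1.6680e+01] std [0.02 0.02 0.02 0.6  0.38 0.51 0.21]
rim [119.85 362.38] tube surf [473.7 264.8 139.9  65.1]
[ 1.e-04  0.e+00 -1.e+00]
```

Emit:
jog_arm([
  [[0,0,0],[1,0,0],1],
  [[0,0,0],[1,0,0],1],
  [[0,0,0],[1,0,0],1],
  [[0,0,0],[0,0,0],1],
  [[0,0,0],[0,0,0],1],
])

```text
clock: 9.85
eef_pos: [478.4, 261.9, 198.0]
tool_rot: [2.013, 1.57, 0.315]
force: [-0.3, -0.1, 3.4]
width: 16.5
```

```bash
python3 avg.py
```

```text
clk 10.25 mean [ 4.7835e+02  2.6195e+02  1.9792e+02 -1.8000e-01 -4.3000e-01  3.3400e+00
  1.6560e+01] std [0.01 0.01 0.03 0.46 0.58 0.53 0.26]
rim [117.81 356.  ] tube surf [473.8 265.  138.6  71.4]
[ 2.e-04  1.e-04 -1.e+00]
```

Contact was made at TCP z of about 200. The cup is now 2 to 3 mm down, judged by both the rim depth and the force, so I press another 2.5 mm.

Emit:
jog_arm([
  [[0,0,0],[1,0,0],1],
  [[0,0,0],[1,0,0],1],
  [[0,0,0],[0.5,0,0],1],
  [[0,0,0],[0,0,0],1],
  [[0,0,0],[0,0,0],1],
  [[0,0,0],[0,0,0],1],
  [[0,0,0],[0,0,0],1],
  [[0,0,0],[0,0,0],1],
])

```text
clock: 11.25
eef_pos: [478.3, 261.9, 195.4]
tool_rot: [2.143, 1.571, 0.446]
force: [-0.1, -0.0, 5.0]
width: 16.4
```

```bash
python3 avg.py; python3 - <<'E'
from h import *
d=load('side'); w=grab('wrist')
cv2.imwrite('pics/p3.png',np.hstack([cv2.resize(d['img'][240:420,140:340],(420,378),interpolation=cv2.INTER_CUBIC),cv2.resize(w['img'],(504,378))[:,:380]])[:,:,::-1])
E
```

```text
clk 11.65 mean [4.7833e+02 2.6191e+02 1.9535e+02 4.2000e-01 3.3000e-01 5.1800e+00
 1.6710e+01] std [0.01 0.01 0.01 0.35 0.36 0.56 0.16]
rim [115.64 284.12] tube surf [473.9 265.2 137.8  73.5]
[ 2.e-04  1.e-04 -1.e+00]
```

View pics/p3.png

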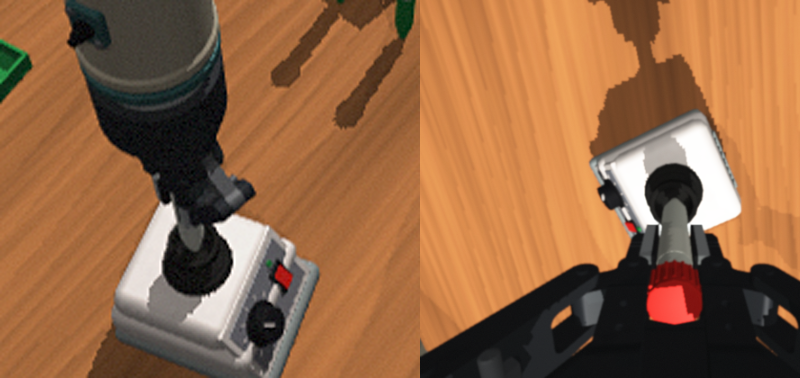

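Side crop: the tube stands upright with its tip inside the cup at (195,245), and the fingers are well clear of the housing. Three estimates put the cup 4.2 to 5.4 mm down. I'll make one last check of the other objects, then hand in.

```bash
python3 - <<'E'
from h import *
d=grab('top'); C=cloud(d)[d['range_z']>0]
for n,x,y,z,r in(('yel',578,-179.5,(115,135),25),('blu',543,-254,(115,135),25),('dish',722,85.5,(10,25),70),('bottle',722,-111,(95,115),40)):
    P=C[(np.hypot(C[:,0]-x,C[:,1]-y)<r)&(C[:,2]>z[0])&(C[:,2]<z[1])]; print(n,np.round(cv2.minAreaRect(np.ascontiguousarray(P[:,:2],dtype='float32'))[0],1),len(P))
s=read_state(); print(s['clock'],s['force'].round(1),s['eef_pos'].round(1),s['width'])
print(finish_job())
E
```

```text
yel [ 577.6 -179.1] 104
blu [ 543.5 -254.1] 111
dish [721.8  84.7] 1207
bottle [ 722.  -111.9] 97
11.75 [0.6 0.2 4.1] [478.4 261.9 195.4] 16.7635284413334
the job is handed in; nothing more can be done
None
```

I took the red-capped tube out of the rack, stood it upright in the mixer cup and pressed it down. I handed the job in at about 11.8 s with the tube still held there; no verdict was reported.

- **Cup depth:** three estimates put the cup about 4.2 mm (rim depth image), 4.65 mm (TCP height) and 5.4 mm (averaged force of about 5.8 N) down. They differ by about 1 mm, but all lie within 3–7 mm. The last single force reading was lower, 4.1 N raw (about 4.8 N corrected, or about 4 mm), which is roughly two standard deviations of the force noise below the average.
- **Position and grip:** the tool was within 1 mm of the measured cup centre and tilted under 0.001 rad, the tube looked upright, and the fingers held it at 16.7 mm opening. The last picture shows the fingers clear of the mixer.
- **Other objects:** the yellow and blue tubes, the dish and the bottle were all within about 1 mm of where they started. No check failed.

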